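# Cover the open sauce warmer and set its heat dial to the fifth click

## Robot

A 7-joint arm with a two-finger parallel gripper is mounted at the origin on the work surface. World frame = base frame: x ahead of the robot, y to its left, z up, the work surface at z = 0. Lengths are in m, angles in rad, forces in N, time in s.
With the tool pointing down it reaches from about 0.425 to 0.875 m from the base axis. Payload 9.9 kg.
Tool frame: the origin (TCP) lies at the centre of the arm's flange, where the gripper is bolted on; the fingertips stand 173 mm ahead of it and the grasp point (between the pads) lies 155 mm ahead of it; x points along the fingers, y is the direction in which the jaws open and shut, and the axes are right-handed (so a half turn about x gives the same grasp; the last joint's range is limited). The gripper opens to 85 mm and grips with 20 to 120 N. Pads are 22 mm wide; open, the fingers measure 114 mm over their backs; the gripper's body (76 mm by 85 mm) begins 54 mm behind the grasp point. The pads swing forward as they close: fully open they stand 13 mm farther back than shut.
Start: joints at [-0.084, 0.576, 0.025, 1.437, -0.015, 1.129, -0.057], TCP at [0.675, 0, 0.405] pointing down, gripper open.
Joint ranges: [-2.76, 2.76], [-0.34, 2.15], [-1.52, 1.57], [0.19, 2.46], [-1.09, 4.23], [0.17, 1.99], [-2.82, 2.82]. Speed limits (rad/s): [2.22, 2.22, 3.01, 3.01, 3.14, 3.14, 3.14].

## Interface

Orientations are given as a unit quaternion [w, x, y, z].
In Python, from cell import ctrl gives the robot as it stands. The module is installed in compiled form; this text tells all that it offers. Calls block until the motion is done:
- ctrl.movep(position, orientation): joint-space move of the TCP to a pose.
- ctrl.servo_line(position, attitude=None, feed=0.15): straight line of the TCP; attitude=None keeps the orientation; feed is the mean speed in m/s.
- ctrl.move_joints(angles): joint-space move.
- ctrl.set_gripper(opening): finger opening in m; the grip force is fixed at half the most; returns when the fingers have stopped.
- ctrl.sleep(seconds).
- ctrl.ik(position, orientation): joint angles nearest the present ones, or None.
- ctrl.snapshot(name): name is "scene" or "side" or "wrist"; returns (picture, depth): 480x640x3 uint8, blue, green, red; 480x640 float32, m along the optical axis (not along the pixel's ray), 0 where there is no reading.
- ctrl.calibration(name): a dict with "fx", "fy", "cx", "cy" (pixels), "D" ([k1, k2, p1, p2, k3] as OpenCV has them; the pictures are not rectified), "R" (3x3) and "t" (3): a world point X has camera coordinates R X + t. Camera axes: x right, y down, z forward; pixel columns grow to the right and rows downward; lengths in m; the calibration is good to about 2 mm. A picture is of the moment at which its call begins: read the wrist's pose just before it. calibration takes no time and is no camera call; for the wrist camera it gives the pose at the moment of the call.
A pose or a line that the arm cannot do raises ctrl.PlanningError and nothing moves.
- ctrl.hand_in(): hands the job in, once; it reports no verdict.
Readings, each from a call of its own:
- ctrl.current_time_s(): time.
- ctrl.current_q(): joint angles.
- ctrl.current_joint_vel(): joint speeds.
- ctrl.current_joint_torque(): joint torques, N m.
- ctrl.current_tcp_pos(): TCP position.
- ctrl.current_ee_rot(): TCP orientation.
- ctrl.current_contact_force(): force on the tool from outside, world axes, zero at the start.
- ctrl.current_torque(): the same for the moment, N m.
- ctrl.current_gripper_width(): finger opening in m.
Only numpy, scipy, OpenCV 4.12 (cv2) and the standard library are available. Lean on these libraries where they do the work, as an engineer would, in place of code of your own. Each camera call takes 0.05 s, during which the arm holds its last target. There are 200 camera calls.

## Task

Get the idle sauce warmer - the one whose pan stands open - ready for service: set the loose lid down into its pan so that it lies flat and fully home (do not drop it in), then push that warmer's dial gently in to free it from its OFF lock and turn it clockwise five clicks, leaving it out of hand and resting in the fifth click. Never force the dial: no wrenching against the lock and no hard pushing once it is fully in. Leave the covered warmer, its lid and dial, and the other things on the counter as they are.

Things in the scene. Friction and masses are not known exactly. Their poses are not given: they have to be found in the camera images.
- warmer: Idle sauce warmer (pilot lamp dark, pan open): fixed steel case 310 mm deep (x) by 210 wide (y), flat deck 130 mm up. Origin: centre of its underside on the counter; x points from its control side (robot side) to its back, z up. Dial axis at x = -97 mm, pan centre at x = +50 mm, both y = 0. One of two alike warmers side by side; which stands left varies.
- pan_mouth (a point): Centre of the idle warmer's open pan mouth, at the rim's top (134 mm up). The mouth is 140 mm (x) by 154 mm (y), walls 65 mm deep, under a flat rim 162 by 176 mm over all. Axes as the warmer's. The lid's panel fits with about 2.5 mm to spare on each side.
- lid_grip (a point): Middle of the loose lid's handle, 45 mm up while the lid lies on the counter. The handle is a black bar 110 mm long (y), 12 mm thick (x), 10 mm high, with 28 mm free under it, on a post at each end. Axes the lid's, z up. With the lid fully home it is 36 mm above pan_mouth and straight over it, axes along the warmer's (a half turn is as good).
- dial_grip (a point): On the idle warmer's dial axis, 38 mm above the deck: a good grip height. The dial: black round knob 40 mm across, from 15 to 49 mm above the deck, on a skirt 56 mm across (11 to 15 mm above the deck), white pointer line on top and skirt. z up; the point's y axis is the pointer's direction. It turns and sinks with the dial.
- dial (a joint): Idle warmer's dial angle, rad: 0 at OFF (start; pointer to the warmer's +y, red dot), growing CLOCKWISE from above, 0.419 (24 degrees) a click, white dots at clicks 1 to 8, stop past 8. Fifth click = 2.094. A detent pulls into each click; passing one takes 0.14 N m. Locked at OFF after 0.05 rad until pushed in; the push is needed only from OFF to click 1.
- dial_push: The dial's sprung stem, carrying the dial; origin on the axis at deck height when out. Pushed straight down it gives at about 4 N, 0.4 N more for each mm, and comes to a hard stop somewhere 3 to 9 mm in (at 5 to 8 N): the depth differs from machine to machine. It is free of the OFF lock only in the last 1 mm before the stop. Let go, it springs out.
- switch: Fixed switch in the case under the dial, with the OFF lock and the stop that ends the push, hidden, at a depth that cannot be seen; origin on the axis at deck height. Never load it with more than 20 N, by pushing on past the stop or by twisting against the lock (which acts 30 mm off the axis).
- lid: The loose lid, flat on the counter left or right of the warmers; origin at the centre of its underside, 45 mm below lid_grip. Metal flange 162 (x) by 176 (y), 3 mm thick, over a panel 135 by 149 mm that goes 9 mm into the pan, its lowest 4 mm stepped in to 127 by 141 as lead-in. 0.27 to 0.45 kg, centre of mass below the handle's middle.
- warmer_b: The covered, running warmer (green pilot lamp), the same in size and layout; origin as warmer. Leave it alone.
- lid_b: The lid lying home on the covered warmer's pan, the same as the loose lid; origin at the centre of its panel's underside. Leave it alone.
- dial_b_pointer (a point): Outer end of the pointer on the covered warmer's dial, 25 mm from its axis. Leave it alone.
- mess_tray: Aluminium compartment tray, 260 by 200 mm, 26 mm high, lying on the counter on the other side of the warmers from the loose lid; origin at the centre of its underside.
- sauce_bottle: Yellow squeeze bottle with a red cap, 60 mm across, 170 mm tall, origin at its foot.
- ladle: Steel ladle lying in front of the warmers, bowl 72 mm across, 310 mm long; origin under the bowl, handle along its -x.
- shaker: White shaker jar with a steel cap, 56 mm across, 105 mm tall, origin at its foot.

How it is judged:
By the outcome, as a careful person would: the job done as asked, in the order asked, and still so for the second after the job is handed in, with the robot touching nothing.
It also fails if it takes over 72 s, if anything falls off the work surface, if the arm or the gripper's body presses on something with over 40 N, if the wrist force passes 120 N, or if a joint passes its speed limit or range.

## Working session

There is one attempt and no reset: what is moved stays moved. The work goes in short steps, each a Python script; the robot and the scene stay as the last script left them, time stands still between calls to the robot, and variables do not carry over. Pictures are saved under pics/ and viewed, about 8 in all and at most 12, crops included, and the job is handed in when it is done.

```bash
mkdir -p pics; cat > h.py <<'E'
import numpy as np, cv2
from cell import ctrl
def snap(n):
    c=ctrl.calibration(n); p,d=ctrl.snapshot(n); return p,d,c
def K(c): return np.array([[c['fx'],0,c['cx']],[0,c['fy'],c['cy']],[0,0,1.]])
def ray(c,px):
    u=cv2.undistortPoints(np.array(px,float).reshape(-1,1,2),K(c),np.array(c['D'],float)).reshape(-1,2)
    R=np.array(c['R']);t=np.array(c['t'])
    d=np.c_[u,np.ones(len(u))]@R; return -R.T@t,d
def plane(c,px,z):
    o,d=ray(c,px); return o+d*((z-o[2])/d[:,2])[:,None]
def cloud(c,d):
    v,u=np.mgrid[0:480,0:640]; px=np.c_[u.ravel(),v.ravel()]
    o,r=ray(c,px); return (o+r*d.reshape(-1,1)).reshape(480,640,3)
def proj(c,X):
    R=np.array(c['R']);t=np.array(c['t'])
    return cv2.projectPoints(np.array(X,float).reshape(-1,1,3),cv2.Rodrigues(R)[0],t,K(c),np.array(c['D'],float))[0].reshape(-1,2)
E
python3 - <<'E'
from h import *
for n in("scene","side","wrist"):
    p,d,c=snap(n); cv2.imwrite(f"pics/{n}0.png",p); np.savez(f"{n}0.npz",p=p,d=d,**c)
    print(n,-np.array(c['R']).T@c['t'],np.array(c['R'])[2],c['fx'])
print(ctrl.current_ee_rot(),ctrl.current_time_s(),ctrl.current_contact_force())
E
```

```text
scene [1.42124953 0.12674113 1.22013311] [-0.64095317 -0.07541341 -0.76386639] 611.3921208814147
side [0.12690056 0.87109503 0.78021214] [ 0.33777911 -0.75668964 -0.55975536] 527.272881298077
wrist [0.67541171 0.07962857 0.3720757 ] [-0.00156601 -0.30957982 -0.95087217] 355.1125506549963
[-0.49969944 -0.49966999 -0.50029781  0.50033237] 0.15 [-0.17239704 -1.0051409   0.59006707]
```

View pics/scene0.png

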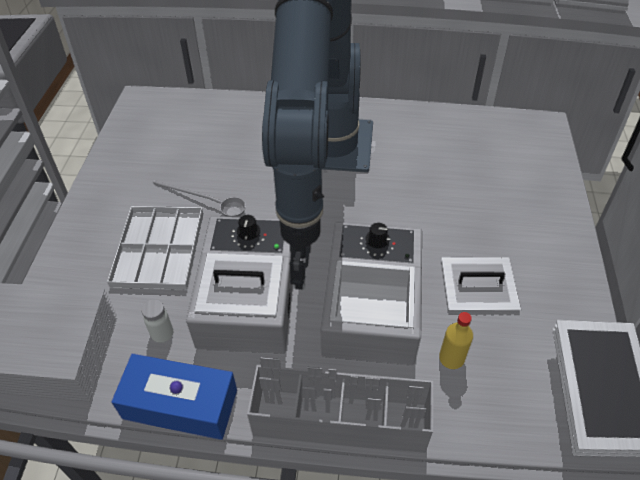

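View pics/side0.png

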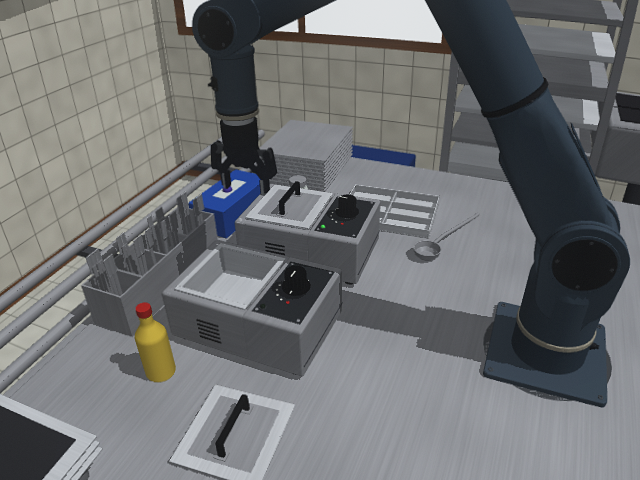

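The idle warmer is the left (+y) one, with its open pan at about (376,296) and dial at (378,235) in the scene view. The loose lid is at (480,285), beyond it in +y. The covered warmer (green lamp) is at about (240,290). Next I'll get coarse positions, then look from the wrist.

```bash
python3 - <<'E'
from h import *
c=dict(np.load("scene0.npz"))
print("lid flange corners",plane(c,[[443,259],[509,258],[519,312],[447,307]],0.012).round(3).tolist())
print("handle",plane(c,[[460,275],[503,275]],0.05).round(3).tolist())
print("dial",plane(c,[[378,228]],0.179).round(3), "case",plane(c,[[343,227],[421,229],[420,335],[326,330]],0.13).round(3).tolist())
print("bottle",plane(c,[[465,318]],.17).round(3))
q=ctrl.current_ee_rot()
for P in([.62,.40,.36],[.62,.30,.40],[.5,.15,.36]):
    print(ctrl.ik(P,q))
E
```

```text
lid flange corners [[0.429, 0.322, 0.012], [0.409, 0.492, 0.012], [0.575, 0.502, 0.012], [0.576, 0.329, 0.012]]
handle [[0.506, 0.356, 0.05], [0.496, 0.461, 0.05]]
dial [[0.49  0.149 0.179]] case [[0.451, 0.066, 0.13], [0.439, 0.252, 0.13], [0.735, 0.251, 0.13], [0.742, 0.055, 0.13]]
bottle [[0.711 0.339 0.17 ]]
[-0.64175684  0.70798379  0.01061285  1.29902456 -0.00837702  1.13567944
 -0.63016075]
[-0.52609874  0.60078033  0.01340768  1.40153033 -0.00896136  1.1404679
 -0.51129636]
[-3.82787175e-01  3.98580290e-01  2.26012277e-03  1.89980818e+00
 -1.72052566e-03  8.44400106e-01 -3.79565296e-01]
```

```bash
python3 - <<'E'
from h import *
q=ctrl.current_ee_rot(); ims=[]
for i,P in enumerate([[.59,.11,.43],[.59,.20,.43],[.52,.40,.40],[.52,.47,.40]]):
    ctrl.movep(P,q); ctrl.sleep(.15)
    p,d,c=snap("wrist"); np.savez(f"w{i}.npz",p=p,d=d,**c); ims.append(p)
a=cv2.resize(np.vstack([np.hstack(ims[:2]),np.hstack(ims[2:])]),(800,600),interpolation=cv2.INTER_AREA)
cv2.imwrite("pics/w.png",a); print(ctrl.current_time_s())
E
```

```text
3.275
```

View pics/w.png

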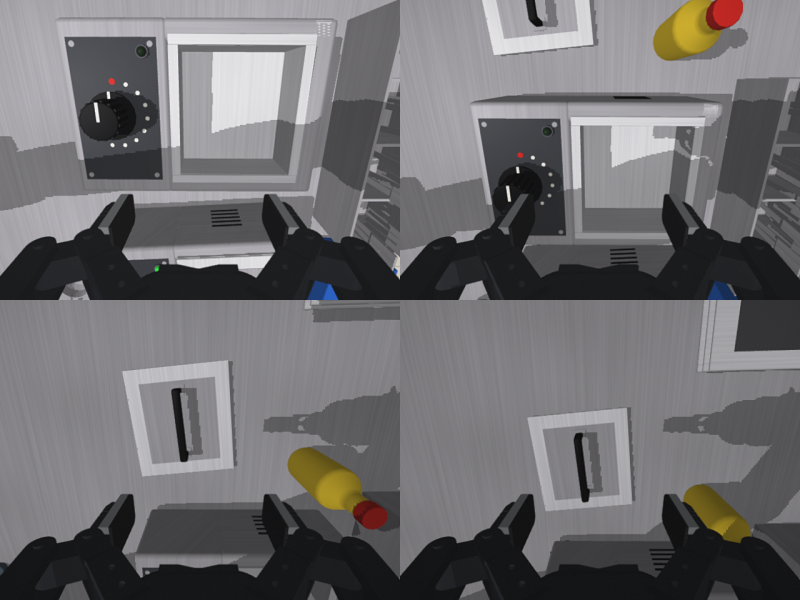

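Wrist views (full-res pixel = shown/0.625): pan mouth inner corners at about (180,45)-(300,175) shown, knob top at (97,118) with its pointer towards +y, lid handle from (177,390) to (184,460), yawed slightly. Nothing blocks the grasps. Next: measure by ray casting across both views, with depth as a check.

```bash
cat > meas.py <<'E'
from h import *
def rect(P):
    (c,s,a)=cv2.minAreaRect((np.asarray(P)[:,:2]*1000).astype(np.float32))
    if s[0]>s[1]: s=(s[1],s[0]); a-=90   # angle of short side
    a=(a+90)%180-90
    return np.array(c).round(1),np.array(s).round(1),round(a,2)
def big(m,near):
    m=cv2.morphologyEx(m.astype(np.uint8),cv2.MORPH_OPEN,np.ones((3,3)))
    cs,_=cv2.findContours(m,cv2.RETR_EXTERNAL,cv2.CHAIN_APPROX_NONE)
    cs=[k for k in cs if cv2.contourArea(k)>150]
    return min(cs,key=lambda k:np.linalg.norm(k.reshape(-1,2).mean(0)-near)).reshape(-1,2)
if __name__=="__main__":
    for i in range(4):
        c=dict(np.load(f"w{i}.npz")); X=cloud(c,c['d']); z=X[...,2]; ok=c['d']>0
        if i<2:
            near=proj(c,[[.63,.155,.134]])[0]
            sel=ok&(abs(X[...,0]-.62)<.1)&(abs(X[...,1]-.155)<.12)
            print(i,"rim z med",np.median(z[sel&(z>.125)&(z<.145)]),"floor",np.median(z[sel&(z<.1)]))
            k=big(ok&(z<.128)&(z>.05)&sel,near); print(" mouth",rect(plane(c,k,.134)))
            m=ok&(z>.17)&(z<.19)&(abs(X[...,0]-.49)<.06)&(abs(X[...,1]-.15)<.06)
            print(" knob top z",np.median(z[m]),m.sum())
            k=big(m,proj(c,[[.49,.15,.179]])[0]); e=cv2.minEnclosingCircle((plane(c,k,.179)[:,:2]*1000).astype(np.float32)); print(" knob",e)
        else:
            near=proj(c,[[.5,.41,.012]])[0]; sel=(abs(X[...,0]-.5)<.12)&(abs(X[...,1]-.41)<.12)&ok
            m=sel&(z>.035)&(z<.07); print(i,"handle z",np.median(z[m]),m.sum())
            dark=sel&(c['p'].max(2)<50)&(z>.03)
            print(" handle",rect(plane(c,big(dark,near),.05)))
            m=sel&(z>.007); k=big(m,near); print(" flange z",np.median(z[sel&(z>.007)&(z<.02)]),rect(plane(c,k,.012)))
E
python3 meas.py
```

```text
0 rim z med 0.1298557775888682 floor 0.06822067265084569
 mouth (array([637. , 149.2]), array([137.1, 151. ]), -0.29)
 knob top z 0.177877194905594 3471
 knob ((492.9432373046875, 150.45010375976562), 21.915666580200195)
1 rim z med 0.12979238703949725 floor 0.06810527322464316
 mouth (array([637.1, 150.5]), array([137.2, 150.3]), -0.39)
 knob top z 0.17782955923116134 1602
 knob ((492.55975341796875, 153.22955322265625), 22.3184757232666)
2 handle z 0.0486662219851689 1584
 handle (array([495.4, 413.5]), array([ 12.4, 107.8]), 5.17)
 flange z 0.01131920999060615 (array([494.7, 412.2]), array([161.2, 175.2]), 5.3)
3 handle z 0.04868961821490045 1344
 handle (array([495.3, 415.9]), array([ 12.7, 110.8]), 5.59)
 flange z 0.011367128104687652 (array([494.7, 412.5]), array([161.2, 175.3]), 5.3)
```

Both views agree: lid centre (494.8, 412.9) mm, yaw 5.3°; pan mouth (637.0, 149.9), yaw −0.35°. Heights are within about 1 mm of the text. Grasping the lid next.

```bash
cat >> h.py <<'E'
from scipy.spatial.transform import Rotation as Rn
Q0=np.array([-.5,-.5,-.5,.5])
def att(deg):
    r=Rn.from_euler('z',deg,degrees=True)*Rn.from_quat(Q0,scalar_first=True)
    return r.as_quat(scalar_first=True)
def F(n=4):
    f=[]
    for _ in range(n): f.append(ctrl.current_contact_force()); ctrl.sleep(.02)
    return np.mean(f,0)
E
python3 - <<'E'
from h import *
print(Rn.from_quat(Q0,scalar_first=True).as_matrix().round(2).tolist())
a=att(5.3); P=np.array([.4951,.4132,.200])
ctrl.movep(P+[0,0,.08],a); f0=F(); 
ctrl.servo_line(P,None,.12); print(ctrl.current_tcp_pos(),F()-f0)
ctrl.set_gripper(0.0); print(ctrl.current_gripper_width(),F()-f0,ctrl.current_tcp_pos())
ctrl.servo_line(P+[0,0,.03],None,.08); print(F()-f0)
ctrl.servo_line(P+[0,0,.24],None,.25); print(F()-f0,ctrl.current_torque())
T=np.array([.6372,.1500,.43]); 
ctrl.movep(T,att(-.35)); ctrl.sleep(.2); print(ctrl.current_tcp_pos(),F()-f0,ctrl.current_gripper_width())
ims=[]
for n in("scene","side","wrist"):
    p,d,c=snap(n); np.savez(f"{n}1.npz",p=p,d=d,**c); ims.append(p)
cv2.imwrite("pics/c1.png",cv2.resize(np.hstack(ims[1:]),(800,300),interpolation=cv2.INTER_AREA)); print(ctrl.current_time_s())
E
```

```text
[[0.0, 1.0, 0.0], [0.0, 0.0, -1.0], [-1.0, 0.0, 0.0]]
[0.49539821 0.41354235 0.20071998] [ 0.32418002 -0.0814346  -0.28875028]
0.010549519782809257 [-1.27418025 -0.52638964  3.46548288] [0.49502759 0.41319181 0.20018622]
[ 0.18403262 -0.09509689 -4.7943242 ]
[ 0.03151087 -0.36846364 -5.59211031] [-0.00568129 -0.01709253 -0.02421832]
[0.63672947 0.15181848 0.43003526] [ 0.26801795 -0.36748149 -4.49272981] 0.010483512405049347
8.775
```

View pics/c1.png

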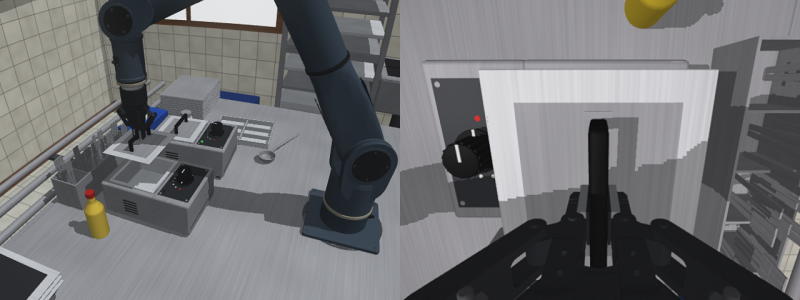

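The lid is held level above the pan, at about 0.45 kg, with its far flange corners at (480,70) and (718,70) as shown. I'll measure its pose in the hand from the flange edges before lowering.

```bash
cat > lid.py <<'E'
from meas import *
def lidpose(c,zt):
    X=cloud(c,c['d']); z=X[...,2]; m=(c['d']>0)&(abs(z-zt)<.006)
    print(" flange z quartiles",np.percentile(z[m],[10,50,90]).round(4))
    yy=X[...,1][m]; xx=X[...,0][m]
    A=np.c_[xx-xx.mean(),yy-yy.mean(),np.ones(m.sum())]; s=np.linalg.lstsq(A,z[m],rcond=None)[0]; print(" tilt dz/dx,dz/dy",s[:2].round(4))
    m=cv2.morphologyEx(m.astype(np.uint8),cv2.MORPH_OPEN,np.ones((3,3)))
    cs,_=cv2.findContours(m,cv2.RETR_EXTERNAL,cv2.CHAIN_APPROX_NONE)
    k=max(cs,key=cv2.contourArea).reshape(-1,2); P=plane(c,k,zt)[:,:2]*1000
    x0,x1=P[:,0].min(),P[:,0].max(); y1=P[:,1].max()
    def fit(s,ax):
        Q=P[s]; p=np.polyfit(Q[:,1-ax],Q[:,ax],1); r=abs(np.polyval(p,Q[:,1-ax])-Q[:,ax])<1; return np.polyfit(Q[r,1-ax],Q[r,ax],1)
    mid=(P[:,1]<y1-12)&(P[:,1]>y1-70)
    L=fit(mid&(P[:,0]<x0+5),0); R=fit(mid&(P[:,0]>x1-5),0)
    T=fit((P[:,1]>y1-4)&(P[:,0]>x0+15)&(P[:,0]<x1-15),1)
    print(" yaw from top,left,right",np.degrees(np.arctan(T[0])).round(2),-np.degrees(np.arctan(L[0])).round(2),-np.degrees(np.arctan(R[0])).round(2))
    yc=np.polyval(T,(x0+x1)/2)-88
    xc=(np.polyval(L,yc)+np.polyval(R,yc))/2
    print(" centre",xc.round(1),yc.round(1),"width",(np.polyval(R,yc+50)-np.polyval(L,yc+50)).round(1))
E
python3 - <<'E'
from lid import *
lidpose(dict(np.load("wrist1.npz")),.242)
print(ctrl.current_tcp_pos(),ctrl.current_ee_rot(),(Rn.from_quat(ctrl.current_ee_rot(),scalar_first=True)*Rn.from_quat(Q0,scalar_first=True).inv()).as_rotvec(degrees=True))
E
```

```text
flange z quartiles [0.2402 0.2411 0.242 ]
 tilt dz/dx,dz/dy [ 0.0002 -0.0021]
 yaw from top,left,right -0.54 -0.23 -0.44
 centre 637.5 149.5 width 159.0
[0.6370759  0.15044983 0.43005056] [ 0.49864441  0.50137354  0.49864447 -0.50133025] [ 0.00248414 -0.00247702 -0.31025136]
```

```bash
python3 - <<'E'
from h import *
x,y=.6368,.1503
f0=F(6)
ctrl.servo_line([x,y,.345],None,.15); ctrl.sleep(.2); print(ctrl.current_tcp_pos(),F()-f0)
for z in np.arange(.340,.3205,-.0015):
    ctrl.servo_line([x,y,z],None,.02); f=F(3)-f0; tp=ctrl.current_tcp_pos()
    print(z.round(4),tp.round(4),f.round(1))
    if f[2]>5 or np.hypot(f[0],f[1])>5: break
p,d,c=snap("wrist"); np.savez("wrist2.npz",p=p,d=d,**c); cv2.imwrite("pics/w2.png",p); 
p,d,c=snap("side"); cv2.imwrite("pics/s2.png",p[180:360,130:370]); print(ctrl.current_time_s())
E
```

```text
[0.63708239 0.15035765 0.34618805] [-0.0478443   0.05614769 -0.14179839]
0.34 [0.6368 0.1503 0.3399] [-0.3  1.  -0.1]
0.3385 [0.6368 0.1503 0.3385] [-0.1  0.7 -0. ]
0.337 [0.6368 0.1503 0.3369] [-0.2  0.9 -0.2]
0.3355 [0.6368 0.1503 0.3354] [-0.4  0.3  0.2]
0.334 [0.6368 0.1503 0.3339] [-0.6  0.5 -0.3]
0.3325 [0.6368 0.1503 0.3325] [-0.1  0.6  0.4]
0.331 [0.6368 0.1503 0.3309] [-0.1 -0.   0.2]
0.3295 [0.6368 0.1503 0.3294] [-0.2  0.2  0.2]
0.328 [0.6368 0.1503 0.3279] [-0.5  0.5  0.3]
0.3265 [0.6368 0.1503 0.3264] [-0.7  0.4  0.1]
0.325 [0.6369 0.1503 0.3252] [0.2 1.1 2.8]
0.3235 [0.6368 0.1503 0.3252] [-4.5 -0.9 14.8]
13.7083
```

Contact came exactly at the expected home height (0.3252). Relaxing the push, releasing, backing off and checking.

```bash
python3 - <<'E'
from lid import *
x,y=.6368,.1503
ctrl.servo_line([x,y,.3251],None,.02); print(F())
ctrl.set_gripper(.05); ctrl.sleep(.2)
ctrl.servo_line([x,y,.40],None,.12)
ctrl.movep([.56,.14,.44],att(0)); ctrl.sleep(.25)
p,d,c=snap("wrist"); c=dict(c,d=d,p=p); np.savez("w5.npz",**c)
X=cloud(c,d); z=X[...,2]; ok=d>0
m=ok&(abs(z-.137)<.004)&(abs(X[...,0]-.637)<.09)&(abs(X[...,1]-.15)<.095)
A=np.c_[X[m][:,:2]-[.637,.15],np.ones(m.sum())]
print("flange plane",np.linalg.lstsq(A,z[m],rcond=None)[0])
dark=ok&(p.max(2)<50)&(z>.16)&(abs(X[...,0]-.637)<.05)&(abs(X[...,1]-.15)<.08); print("handle",rect(plane(c,big(dark,proj(c,[[.637,.15,.175]])[0]),.175)))
# knob top & pointer
T=plane(c,[[u,v] for v in range(480) for u in range(640)],.179).reshape(480,640,3)
near=(np.hypot(T[...,0]-.4905,T[...,1]-.151)<.019)
w=near&(p.min(2)>150); print("pointer px",w.sum()); 
P=T[w][:,:2]*1000; s=np.linalg.svd(P-P.mean(0))[2][0]; print("pointer mean",P.mean(0),"dir",np.degrees(np.arctan2(s[1],s[0])), "tips",P[np.argsort(P@s)[[0,-1]]])
kt=ok&(abs(z-.178)<.0025)&(np.hypot(X[...,0]-.4905,X[...,1]-.151)<.04); k=big(kt,proj(c,[[.49,.15,.179]])[0])
print("knobtop",cv2.minEnclosingCircle((plane(c,k,.179)[:,:2]*1000).astype(np.float32)),cv2.contourArea(k.astype(np.int32)))
s2,_,_=snap("side"); a=np.hstack([cv2.resize(p[:400,40:],(400,267)),cv2.resize(s2[150:400,130:400],(400,267))]); cv2.imwrite("pics/c3.png",a); print(ctrl.current_time_s())
E
```

```text
[-1.24494175 -0.36946409  1.81334153]
flange plane [-1.05556305e-04 -1.42256454e-03  1.36321108e-01]
handle (array([634.7, 151.1]), array([ 14.2, 107.5]), -0.09)
pointer px 138
pointer mean [490.93743552 159.0457025 ] dir -90.27401390882551 tips [[492.44118283 168.23786845]
 [489.39595889 149.70931373]]
knobtop ((491.85137939453125, 149.88018798828125), 20.744083404541016) 2488.0
16.25
```

View pics/c3.png

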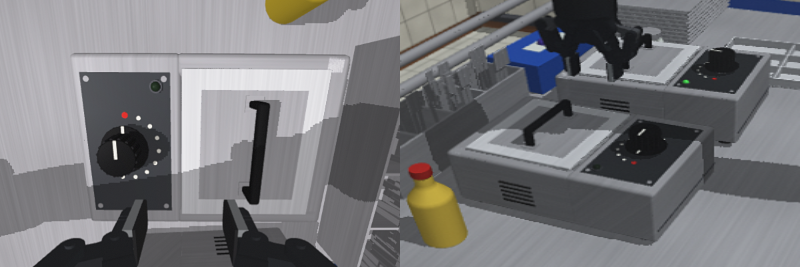

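Lid is home: flange level (tilt ≤0.1°) at 0.1363, which matches 0.137 with the usual −0.9 mm bias. Dial shows at (115,150), pointer still at OFF. Next I'll view the knob from ±60° yaw, to cancel the camera offset and to check reach at both ends of the turn.

```bash
python3 - <<'E'
from meas import *
D=np.array([.491,.1505]); A=[];B=[];ims=[]
for yaw in(-60,60):
    g=np.radians(yaw); n=np.array([-np.sin(g),np.cos(g)])
    P=np.r_[D-.045*n,.42]; a=att(yaw); j=ctrl.ik(P,a); print(yaw,np.round(j,3))
    ctrl.movep(P,a); ctrl.sleep(.3); p,d,c=snap("wrist"); ims.append(p)
    X=cloud(c,d); z=X[...,2]
    kt=(d>0)&(abs(z-.178)<.003)&(np.hypot(X[...,0]-.491,X[...,1]-.1505)<.04)
    k=big(kt,proj(c,[[.491,.1505,.179]])[0]); Q=plane(c,k,.179)[:,:2]*1000
    s=np.linalg.lstsq(np.c_[2*Q,np.ones(len(Q))],(Q**2).sum(1),rcond=None)[0]
    ec=np.array(cv2.minEnclosingCircle(Q.astype(np.float32))[0])
    print(yaw,"lsq",s[:2],np.sqrt(s[2]+s[:2]@s[:2]),"mec",ec,len(k),"z",np.median(z[kt]))
    R=np.array([[np.cos(g),-np.sin(g)],[np.sin(g),np.cos(g)]])
    A.append(np.c_[np.eye(2),R]); B.append(s[:2])
s=np.linalg.solve(np.vstack(A),np.hstack(B)); print("centre",s[:2],"bias(tool yaw0)",s[2:])
for yaw in(60,-60): print(yaw,np.round(ctrl.ik([.491,.1505,.323],att(yaw)),3))
cv2.imwrite("pics/k.png",cv2.resize(np.hstack(ims),(800,300))); print(ctrl.current_time_s(),ctrl.current_gripper_width())
E
```

```text
-60 [-0.563  0.262  0.241  1.94  -0.076  0.948 -1.333]
-60 lsq [491.19523213 149.29251774] 19.534375657660092 mec [491.25067139 149.34700012] 214 z 0.17795038681215183
60 [-0.18   0.372 -0.203  1.755  0.086  1.023  0.634]
60 lsq [490.51076802 149.6567389 ] 19.595839788623 mec [490.51565552 149.81845093] 225 z 0.17794384020784842
centre [490.74785848 149.27704055] bias(tool yaw0) [0.21028318 0.39517554]
60 [-0.247  0.438 -0.201  1.961  0.124  0.754  0.527]
-60 [-0.588  0.451  0.286  1.973 -0.183  0.742 -1.241]
19.6167 0.050150117639487485
```

View pics/k.png

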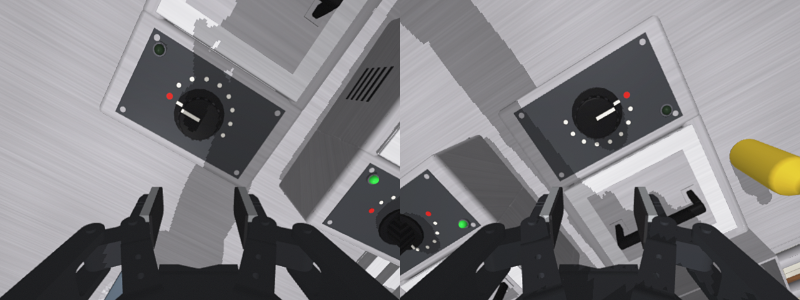

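The camera offset is under 0.5 mm and the dial axis is (490.8, 149.5). Both ends are in reach with joint 7 alone (0.53 → −1.57). Now grip and push in gently.

```bash
python3 - <<'E'
from h import *
x,y=.4908,.1495; a=att(60)
ctrl.set_gripper(.065)
ctrl.movep([x,y,.38],a); ctrl.sleep(.2)
ctrl.servo_line([x,y,.323],None,.1); ctrl.sleep(.2); f0=F(6); print(ctrl.current_tcp_pos(),f0)
ctrl.set_gripper(0.0); ctrl.sleep(.2); print("grip",ctrl.current_gripper_width(),F()-f0,ctrl.current_torque())
z0=.323
for i in range(1,32):
    z=z0-.0003*i; ctrl.servo_line([x,y,z],None,.01); f=(F(4)-f0); tp=ctrl.current_tcp_pos(); dep=(z0-tp[2])*1000
    print(i,round(dep,2),f.round(1))
    if f[2]>4+.4*dep+2.5: break
print(ctrl.current_q(),ctrl.current_torque(),ctrl.current_time_s())
E
```

```text
[0.4908971  0.1495336  0.32344335] [-0.05681573  0.09378775  0.27592304]
grip 0.03843583993326563 [-1.44087815 -2.77105431  3.12917905] [-0.74316825  0.35808502 -0.01192413]
1 0.26 [-1.4 -3.7  4.5]
2 0.59 [-1.9 -3.8  5.1]
3 0.84 [-2.5 -3.6  5. ]
4 1.14 [-2.4 -4.   5.9]
5 1.39 [-2.7 -3.7  6.6]
6 1.77 [-2.2 -4.3  5.2]
7 2.03 [-2.6 -3.4  5.8]
8 2.29 [-2.3 -3.9  6.7]
9 2.57 [-3.1 -4.   6.8]
10 2.95 [-2.4 -3.8  5.3]
11 3.19 [-2.5 -3.9  6.3]
12 3.47 [-3.  -4.2  6.7]
13 3.72 [-3.  -4.3  7.4]
14 4.1 [-2.5 -4.2  6.2]
15 4.17 [-3.3 -4.6  8.8]
[-0.24572416  0.4428109  -0.20000443  1.96721951  0.12660346  0.74346527
  0.52667199] [-0.983725   0.7556671  0.0548176] 26.85
```

```bash
python3 - <<'E'
from h import *
x,y=.4908,.1495; z0=.323; f0=np.array([-.057,.094,.276])
for i in(16,17):
    ctrl.servo_line([x,y,z0-.0003*i],None,.01); f=F(6)-f0; tp=ctrl.current_tcp_pos(); print(i,round((z0-tp[2])*1000,2),f.round(1))
    if f[2]>10: break
q=np.array(ctrl.current_q()); print(q[6],ctrl.current_torque())
E
```

```text
16 4.25 [-4.  -4.9 12.2]
0.5265510228091663 [-1.08338219  0.94827822 -0.00367419]
```

The hard stop is at about 4.2 mm in, with only about 12 N total on the wrist (about 6 N past the spring). Now turning in small steps, watching the torque.

```bash
python3 - <<'E'
from h import *
f0=np.array([-.057,.094,.276])
j=np.array(ctrl.ik([.4908,.1495,.323-.0003*16],ctrl.current_ee_rot())); q0=j[6]; print(j-ctrl.current_q())
t0=ctrl.current_torque()[2]; ok=True
for deg in (1,2,3,4,5,6,8,10,12,14,16,18,20,22,24):
    j[6]=q0-np.radians(deg); ctrl.move_joints(j); f=F(3)-f0; tz=np.mean([ctrl.current_torque()[2] for _ in range(2)])-t0
    print(deg,np.degrees(q0-ctrl.current_q()[6]).round(2),f.round(1),round(tz,3))
    if abs(tz)>.3 or f[2]>17: ok=False; print("STOP"); break
print(ok,np.array(ctrl.current_tcp_pos()).round(4),ctrl.current_time_s())
E
```

```text
[-0.00054856  0.00093801  0.00014326  0.0002478   0.0003229  -0.00116515
 -0.00067867]
1 1.0 [-4.  -4.4 12.1] 0.091
2 2.0 [-4.5 -4.4 11.9] 0.195
3 3.0 [-4.5 -4.2 12.3] 0.032
4 3.99 [-4.3 -4.7 12.7] 0.106
5 5.0 [-4.2 -4.9 12.4] 0.095
6 6.0 [-4.5 -4.3 12.8] 0.033
8 8.0 [-3.9 -4.1 12.2] 0.11
10 10.01 [-4.5 -4.3 12.4] 0.013
12 12.0 [-3.7 -4.7 12.9] -0.114
14 14.01 [-4.8 -4.4 12.5] -0.057
16 16.01 [-4.3 -4.9 12.8] -0.023
18 18.01 [-4.5 -4.5 11.9] -0.115
20 20.01 [-4.3 -4.8 12.8] -0.117
22 22.02 [-4.5 -4.2 13.4] -0.223
24 24.0 [-4.4 -4.7 12.6] -0.023
True [0.4906 0.1492 0.3188] 31.7
```

Past the lock and at click 1. I'll let the dial spring out and turn on to click 5.

```bash
python3 - <<'E'
from h import *
f0=np.array([-.057,.094,.276])
ctrl.servo_line([.4908,.1495,.323],None,.02)
print((F()-f0).round(1))
j=np.array(ctrl.ik([.4908,.1495,.323],att(36))); q0=j[6]; print(np.abs(j-ctrl.current_q()).max())
for deg in range(4,97,4):
    j[6]=q0-np.radians(deg); ctrl.move_joints(j); f=F(2)-f0; tz=ctrl.current_torque()[2]
    if deg%12==0: print(deg,f.round(1),round(tz,3))
    if abs(tz)>.6: print("STOP",deg,tz); break
print(Rn.from_matrix((Rn.from_quat(ctrl.current_ee_rot(),scalar_first=True)*Rn.from_quat(Q0,scalar_first=True).inv()).as_matrix()).as_rotvec(degrees=True).round(2))
ctrl.set_gripper(.07); ctrl.sleep(.2); ctrl.servo_line([.4908,.1495,.40],None,.12)
g=np.radians(-60); n=np.array([-np.sin(g),np.cos(g)])
ctrl.movep(np.r_[np.array([.491,.1495])-.045*n,.42],att(-60)); ctrl.sleep(.2)
p,d,c=snap("wrist"); T=plane(c,[[u,v] for v in range(480) for u in range(640)],.179).reshape(480,640,3)
w=(np.hypot(T[...,0]-.4908,T[...,1]-.1495)<.0185)&(p.min(2)>140)
P=T[w][:,:2]*1000; s=np.linalg.svd(P-P.mean(0))[2][0]; v=P.mean(0)-[490.8,149.5]; s*=np.sign(s@v)
print("pointer line: cw from +y deg",np.degrees(np.arctan2(s[0],s[1])),"centroid",np.degrees(np.arctan2(v[0],v[1])),np.hypot(*v),w.sum())
uv=proj(c,[[.4908,.1495,.179]])[0].astype(int); a=p[max(uv[1]-120,0):uv[1]+120,max(uv[0]-160,0):uv[0]+160]
cv2.imwrite("pics/k2.png",cv2.resize(a,None,fx=2,fy=2)); print(ctrl.current_time_s())
E
```

```text
[-3.  -4.2  6.6]
0.0008142117825736817
12 [-2.8 -5.1  4.5] 0.077
24 [-2.7 -5.   3.8] -0.052
36 [-2.4 -4.9  4.6] 0.027
48 [-3.6 -4.9  3.8] -0.087
60 [-2.2 -5.5  4.7] -0.05
72 [-2.4 -5.4  3.9] -0.068
84 [-2.8 -4.8  4.4] 0.042
96 [-2.5 -5.2  4.3] -0.071
[-7.000e-02  3.000e-02 -5.983e+01]
pointer line: cw from +y deg 120.03131452633775 centroid 120.49027309929514 9.24118356638465 178
40.925
```

View pics/k2.png

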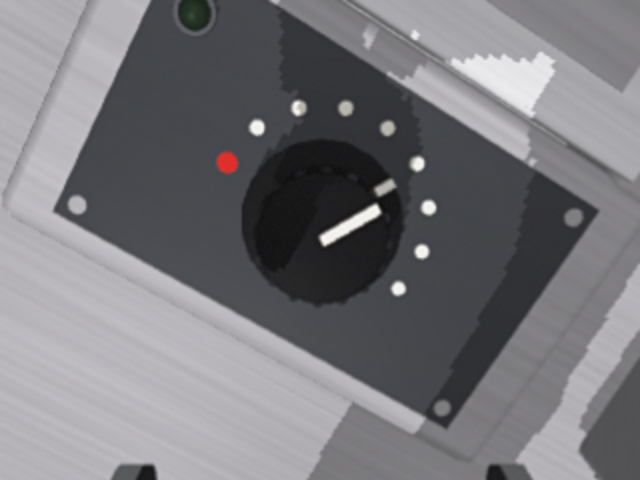

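The pointer aims at the fifth white dot, at (417,163), and reads 120.0° clockwise (goal 120). One last numeric check that the knob is out and the lid is flat, then hand in.

```bash
python3 - <<'E'
from h import *
ctrl.movep([.56,.14,.44],att(0)); ctrl.sleep(.3)
p,d,c=snap("wrist"); X=cloud(c,d); z=X[...,2]; ok=d>0
m=ok&(np.hypot(X[...,0]-.4908,X[...,1]-.1495)<.015); print("knob top",np.median(z[m]))
m=ok&(abs(z-.137)<.004)&(abs(X[...,0]-.637)<.09)&(abs(X[...,1]-.15)<.095)
print("flange",np.linalg.lstsq(np.c_[X[m][:,:2]-[.637,.15],np.ones(m.sum())],z[m],rcond=None)[0],F(),ctrl.current_time_s())
ctrl.hand_in()
E
```

```text
knob top 0.33853294883264173
flange [-0.00018054 -0.00140813  0.13632241] [-0.19096844 -0.09677464  0.06772268] 42.2833
the job is handed in; nothing more can be done
```

The idle warmer is ready: its lid is in the pan, the dial rests at click 5, and I handed the job in at about 42 s.

- **Lid:** I set it down with force checks. It seated exactly at the expected height, and I briefly pressed with about 15 N before releasing. The last check showed the flange flat to about 0.1° at 136.3 mm. That matches home height, since my height readings run about 0.9 mm low.
- **Dial:** I pushed it in until it stopped at about 4.2 mm. The wrist read 12–13 N, of which about 6–7 N was beyond the spring. It came free of the OFF lock, with the twist peaking at about 0.22 N m, and I let it spring out at click 1. I then turned it to click 5 and released it. The close-up shows the pointer on the fifth white dot, measured at 120.0° (goal 120°).
- **Failed check:** The final knob-height reading was invalid (0.339 m), probably because a finger hid the knob in that view. So I didn't confirm the dial's height after release. While I still held it, the dial had already been raised back to its full-out height.
- **Other items:** The gripper touched nothing else that I could detect. I took no final picture of the covered warmer and the other things on the counter.

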